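# Fetch the salve tin from behind the front row

## Robot

A 7-joint arm with a two-finger parallel gripper is mounted at the origin on a cart in front of the work surface, level with it; the furniture and walls round the work are solid. World frame = base frame: x ahead of the robot, y to its left, z up, the work surface at z = 0. Lengths are in mm, angles in rad, forces in N, time in s.
With the tool pointing down it reaches from about 400 to 875 mm from the base axis. Payload 4.4 kg.
Tool frame: the origin (TCP) lies midway between the tips of the shut fingers; the grasp point (between the pads) lies grasp_offset behind it (grasp_offset is the distance from the TCP to the grasp point, in mm); z points along the fingers, y is the line along which they close (so a half turn about z gives the same grasp; the last joint's range is limited). The gripper opens to 85 mm and grips with 20 to 120 N. Pads are 22 mm wide; open, the fingers measure 114 mm over their backs; the gripper's body (76 mm by 85 mm) begins 54 mm behind the grasp point. The pads swing forward as they close: fully open they stand 13 mm farther back than shut.
Start: joints at [-1.381, 0.628, 0.038, 1.517, -0.027, 0.996, -0.02], TCP at [164.438, 628.87, 231.313] pointing down, gripper open.
Joint ranges: [-3.06, 3.06], [-0.37, 2.12], [-1.25, 1.32], [0.18, 2.47], [-1.1, 4.24], [0.23, 1.98], [-2.94, 2.94]. Speed limits (rad/s): [2.57, 2.57, 3.14, 3.14, 3.14, 3.14, 3.14].

## Interface

Orientations are given as [roll, pitch, yaw] about the fixed x, y, z axes, in that order (R = Rz(yaw) Ry(pitch) Rx(roll)).
In Python, from cell import * gives the robot as it stands. The module is installed in compiled form; this text tells all that it offers.
- The arm moves only by the shell command python3 -m jog 'ROWS'. ROWS is a JSON object of lists of equal length, an entry for each row: "angular": the turn, a rotation vector about the tool's x, y, z in degrees, a list of three; "travel": the shift along the tool's x, y, z in cm, a list of three; "fingers": the closure, from 0 (fully open) to 1 (shut). In form: {"angular": [[rx, ry, rz], ...], "travel": [[tx, ty, tz], ...], "fingers": [fingers, ...]}. A call has 1 to 5 rows; each row is the pose to reach, as a shift and turn from the pose commanded when the call began, along the tool's axes at that moment; what a row does not reach only later rows make up. A row lasts 1/8 s, in which the tool goes at most 62.5 mm and 10.7 degrees, less where a joint would pass 70% of its speed; a pose out of reach is approached as far as the arm can. A call with a gripper value outside its range is refused whole. The fingers move at their own pace and stop on an object; the grip force is fixed at half the most. Time passes only in rows, so rows that repeat a pose let the fingers close. It gives the time, the measured TCP pose, the force and the opening at its end, in the units of the state.
- read_state(): the state, without advancing time (a new reading comes with each control period).
- get_image(name): name is "scene" or "top" or "wrist"; returns the picture (480x640x3 uint8, red, green, blue); there is no depth.
- camera_model(name): a dict with "mtx" (3x3 intrinsics, pixels), "T" (4x4, takes a point from camera to world coordinates). Camera axes: x right, y down, z forward; pixel columns grow to the right and rows downward; lengths in mm; the calibration is good to about 2 mm. A picture is of the moment at which its call begins: read the wrist's pose just before it. camera_model takes no time and is no camera call; for the wrist camera it gives the pose at the moment of the call.
- finish_job(): hands the job in, once; it reports no verdict.
The state is a dict: "clock": time; "qpos": joint angles; "qd": joint speeds; "tau": joint torques, N m; "eef_pos": TCP position; "tool_rot": TCP orientation; "force": force on the tool from outside, world axes, zero at the start; "torque": the same for the moment, N m; "width": finger opening in mm.
Only numpy, scipy, OpenCV 4.12 (cv2) and the standard library are available. Lean on these libraries where they do the work, as an engineer would, in place of code of your own. Each camera call takes 0.05 s, during which the arm holds its last target. There are 200 camera calls.

## Task

A customer wants the flat salve tin that stands in the back row of the display tray: first move all three things of the front row (candle jar, card tube, crystal) upright into the oblong side tray, then set the tin flat in the middle of the square counter tray, and only then put the jar, the tube and the crystal back, upright, each on the very spot where it stood. Do not move the tin before the front row is cleared, knock nothing over, and leave the tea light beside the tin where it stands.

Things in the scene. Friction and masses are not known exactly. Their poses are not given: they have to be found in the camera images.
- jar: candle jar of amber glass with a black lid, round, 57 mm across, 87 mm high (the lid is the top 9 mm), 0.24 kg; grasp round the glass below the lid. Origin: centre of the underside, z up. It stands on one of the three front spots of the display tray
- tube: upright card tube with a colourful leafy pattern, round, 52 mm across, 137 mm high, 0.2 kg. Origin: centre of the underside, z up. It stands on one of the three front spots of the display tray
- crystal: clear white six-sided crystal standing on its flat foot, point up, 74 mm high (the point is about the top 25 mm, the sides below are upright), 0.09 kg. 34 mm across the corners, along its x axis; 30 mm across flat sides, along its y axis (and about the same at each further 60 degrees). Origin: centre of the underside. It stands on one of the three front spots of the display tray
- tin: the wanted salve tin: flat round tin with a dark green lid and a pale label, 53 mm across, 22 mm high, 0.06 kg. Origin: centre of the underside, z up. It stands on one of the two back spots of the display tray
- tealight: tea light in a thin metal cup, round, 40 mm across, 21 mm high with its wick; it stands on the other back spot and stays there. Origin: centre of the underside
- display_tray: fixed display tray of medium brown wood, 180 mm (its x, away from the robot) by 320 mm (its y), with cork discs as marked spots: three in front at x = -45 mm, y = 110, 0 and -110 mm, two behind at x = 20 mm, y = 55 and -55 mm. Each thing starts on the middle of a spot. Floor 6 mm above the origin; rim 7 mm thick, 12 mm high, at the back 35 mm high. Origin: centre of the underside, on the dresser top
- side_tray: fixed oblong side tray of light wood, empty, 260 mm (its x) by 125 mm (its y); floor 6 mm above the origin; rim 7 mm thick and 12 mm high. It is to the left or to the right of the display tray. Origin: centre of the underside. Three things fit in a row along its x, 75 mm apart
- counter_tray: fixed square counter tray with dark wooden rim and cork floor, empty, 140 mm by 140 mm; floor 6 mm above the origin; rim 7 mm thick and 10 mm high. It is on the other side of the display tray. Origin: centre of the underside
Not all that is in view belongs to the job. Leave any purple look-alike of the tin alone.

How it is judged:
By the outcome, as a careful person would: the job done as asked, in the order asked, and still so for the second after the job is handed in, with the robot touching nothing.
It also fails if it takes over 149 s, if anything falls off the work surface, if the arm or the gripper's body presses on something with over 40 N, if the wrist force passes 120 N, or if a joint passes its speed limit or range.

## Working session

There is one attempt and no reset: what is moved stays moved. The work goes in short steps, Python scripts to look and compute and a shell command to move; the robot and the scene stay as the last step left them, time stands still between calls to the robot, and variables do not carry over. Pictures are saved under pics/ and viewed, on a budget of 14 in all, crops included, one or two more only if the job needs it, and the job is handed in when it is done.

```bash
mkdir -p pics
cat > h.py <<'E'
from cell import *
import numpy as np, cv2
from scipy.spatial.transform import Rotation as R
def save(img,n): cv2.imwrite('pics/'+n,cv2.cvtColor(img,cv2.COLOR_RGB2BGR))
def ray(m,u,v):
    d=np.linalg.inv(m['mtx'])@[u,v,1]; T=m['T']; return T[:3,3],T[:3,:3]@d
def plane(m,u,v,z):
    o,d=ray(m,u,v); return o+d*(z-o[2])/d[2]
def proj(m,p):
    T=np.linalg.inv(m['T']); q=m['mtx']@(T[:3,:3]@np.array(p)+T[:3,3]); return q[:2]/q[2]
def tri(a,b):
    (o,d),(p,e)=a,b; s=np.linalg.lstsq(np.c_[d,-e],p-o,rcond=None)[0]
    x,y=o+s[0]*d,p+s[1]*e; return (x+y)/2,np.linalg.norm(x-y)
E
python3 - <<'E'
from h import *
s=read_state(); print(s)
import builtins
print([k for k in dir() if 'grasp' in k.lower()])
try: print(grasp_offset)
except Exception as e: print(e)
for n in ('scene','top','wrist'):
    m=camera_model(n); i=get_image(n); np.save(n+'.npy',i); save(i,n+'0.png'); print(n,m['mtx'].round(1).tolist(),m['T'].round(3).tolist())
E
```

```text
{'clock': 0.0, 'qpos': array([-1.3807922 ,  0.62932694,  0.03841183,  1.51838375, -0.02699045,
        0.99632192, -0.01997277]), 'qd': array([-5.88832745e-04,  1.97981182e-03, -6.26613768e-05,  2.60556676e-03,
        6.10568724e-04,  2.79741676e-04, -7.52235220e-04]), 'tau': array([-4.87293073e-04, -5.63403082e+01,  1.22627746e+00, -1.93436641e+01,
        1.10030701e-02,  1.05646616e-02, -5.94510553e-06]), 'eef_pos': array([164.26120691, 628.24017309, 230.39595559]), 'tool_rot': array([-3.13966983e+00,  1.51715724e-05,  2.88584498e+00]), 'force': array([ 0.00408887, -0.26264767,  0.64582922]), 'torque': array([-0.02317669,  0.00754358,  0.02003532]), 'width': 85.23392647937983}
['grasp_offset']
18.700000000000003
scene [[531.5, 0.0, 331.2], [0.0, 531.5, 238.0], [0.0, 0.0, 1.0]] [[-0.776, -0.26, 0.574, -258.997], [-0.63, 0.327, -0.704, 939.84], [-0.004, -0.908, -0.418, 625.146], [0.0, 0.0, 0.0, 1.0]]
top [[593.6, 0.0, 310.7], [0.0, 593.6, 245.4], [0.0, 0.0, 1.0]] [[0.013, -0.983, 0.183, 302.33], [-1.0, -0.013, -0.0, -15.513], [0.002, -0.183, -0.983, 1195.999], [0.0, 0.0, 0.0, 1.0]]
wrist [[391.2, 0.0, 316.4], [0.0, 391.2, 244.3], [0.0, 0.0, 1.0]] [[0.252, 0.933, 0.258, 98.554], [0.968, -0.243, -0.069, 645.893], [-0.001, 0.267, -0.964, 371.312], [0.0, 0.0, 0.0, 1.0]]
```

View pics/top0.png

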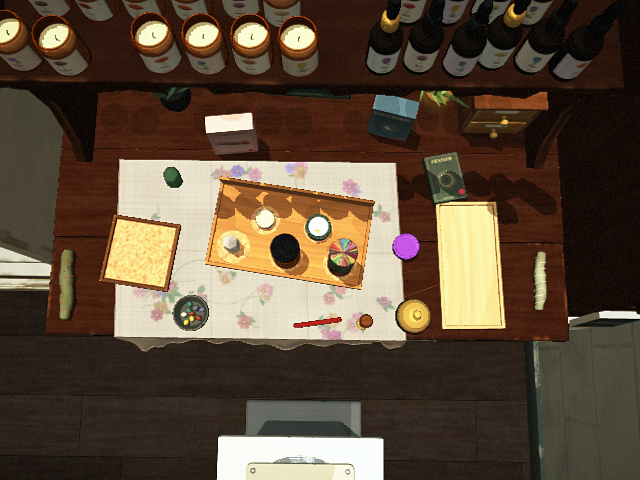

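View pics/scene0.png

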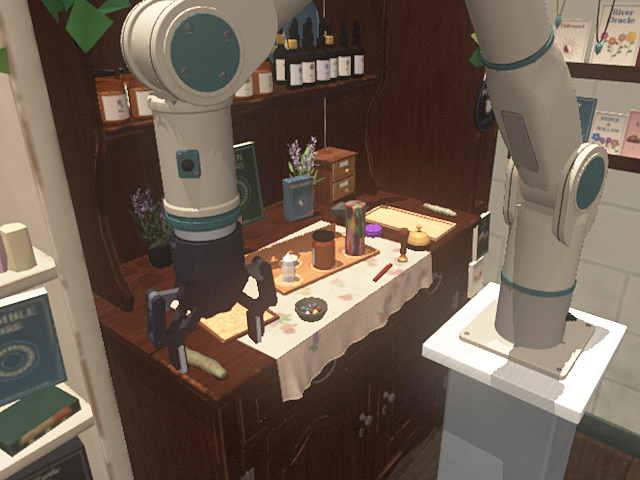

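Top view: jar (285,248), tube (343,257), crystal (231,245) in front; candidates for the tin: (318,228) dark ring with pale label, (264,218) white (likely the tea light), (406,246) the purple look-alike, (172,177) a green object outside the tray. By the description I choose (318,228), and I check it in a close crop.

Run:
```python
from h import *
i=np.load('top.npy')[170:300,90:390]; save(cv2.resize(i,None,fx=2.66,fy=2.66,interpolation=cv2.INTER_CUBIC),'crop1.png')
m=camera_model('top')
for n,u,v,z in [('jar',285,248,87),('tube',343,257,137),('cry',231,245,74),('tin',318,228,28),('tl',264,218,27)]: print(n,plane(m,u,v,z).round())
```

```text
jar [504.  33.  87.]
tube [479. -74. 137.]
cry [511. 138.  74.]
tin [556. -30.  28.]
tl [576.  79.  27.]
```

View pics/crop1.png

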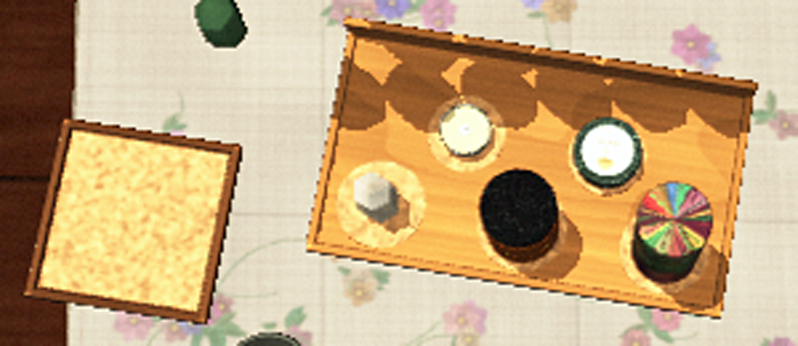

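View pics/wrist0.png

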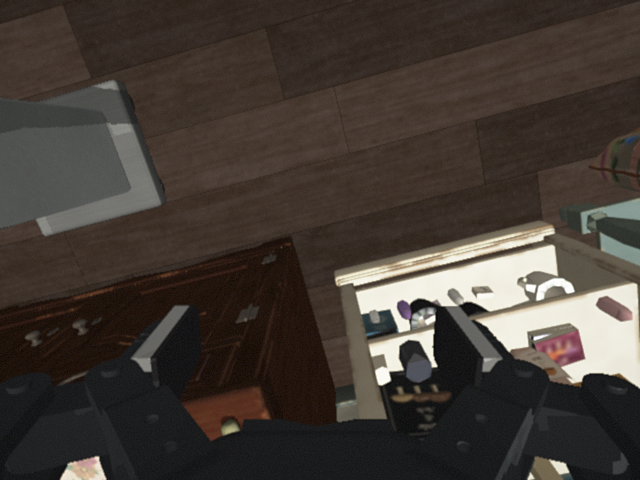

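The crop confirms the tin: dark green rim with pale label at (607,152) in the crop. The tea light is at (466,129), and the wrist view still shows only floor and a drawer. Next I go over the tray.

```bash
cat >> h.py <<'E'
def to(x,y,z,yaw=None,tag=''):
    "travel (cm) and turn (deg) in the tool frame now, to a world target with the tool pointing down"
    s=read_state(); r=R.from_euler('xyz',s['tool_rot']); t=r.inv().apply(np.array([x,y,z])-s['eef_pos'])
    a=np.zeros(3) if yaw is None else (r.inv()*R.from_euler('xyz',[np.pi,0,np.deg2rad(yaw)])).as_rotvec(degrees=True)
    print(tag,'travel',(t/10).round(2).tolist(),'turn',a.round(2).tolist(),'rows',(np.linalg.norm(t)/62.5).round(1))
E
python3 - <<'E'
from h import *
to(330,400,300,171.4); to(500,40,300,171.4)
E
```

```text
travel [-21.81, -17.91, -6.91] turn [-0.08, -0.0, -6.06] rows 4.6
 travel [-47.36, -48.44, -6.87] turn [-0.08, -0.0, -6.06] rows 10.9
```

```bash
python3 -m jog '{"angular":[[0,0,-6],[0,0,-6],[0,0,-6],[0,0,-6],[0,0,-6]],"travel":[[-21.8,-17.9,-6.9],[-21.8,-17.9,-6.9],[-21.8,-17.9,-6.9],[-21.8,-17.9,-6.9],[-21.8,-17.9,-6.9]],"fingers":[0,0,0,0,0]}'
python3 - <<'E'
from h import *
to(500,40,300,171.4)
E
```

```text
clock: 0.78
eef_pos: [332.0, 397.6, 301.0]
tool_rot: [-3.141, 0.001, 2.987]
force: [0.2, 0.5, 0.2]
width: 85.4
 travel [-22.09, -32.76, 0.13] turn [-0.02, 0.06, -0.24] rows 6.3
```

```bash
python3 -m jog '{"angular":[[0,0,0],[0,0,0],[0,0,0],[0,0,0],[0,0,0]],"travel":[[-22,-33,0],[-22,-33,0],[-22,-33,0],[-22,-33,0],[-22,-33,0]],"fingers":[0,0,0,0,0]}'
python3 -m jog '{"angular":[[0,0,0],[0,0,0],[0,0,0]],"travel":[[-3,-4,0],[-3,-4,0],[-3,-4,0]],"fingers":[0,0,0]}'
python3 - <<'E'
from h import *
s=read_state(); print(s['eef_pos'],s['tool_rot'],s['qpos'].round(2))
m=camera_model('wrist'); i=get_image('wrist'); save(i,'w1.png'); np.savez('w1.npz',i=i,mtx=m['mtx'],T=m['T'])
to(460,40,300); to(500,100,300)
E
```

```text
clock: 1.4
eef_pos: [462.8, 115.6, 300.4]
tool_rot: [3.141, 0.0, 2.991]
force: [1.7, -0.5, 0.0]
width: 85.7
clock: 1.78
eef_pos: [485.4, 73.9, 300.0]
tool_rot: [3.141, -0.001, 2.991]
force: [-0.4, 0.2, 0.6]
width: 85.4
[485.44019139  73.92341155 300.02984498] [ 3.14113587e+00 -1.07988246e-03  2.99064255e+00] [-0.33  0.32  0.16  1.86 -0.06  0.97  1.28]
 travel [1.98, -3.8, 0.0] turn [0.0, 0.0, 0.0] rows 0.7
 travel [-1.08, 2.73, 0.0] turn [0.0, 0.0, 0.0] rows 0.5
```

View pics/w1.png

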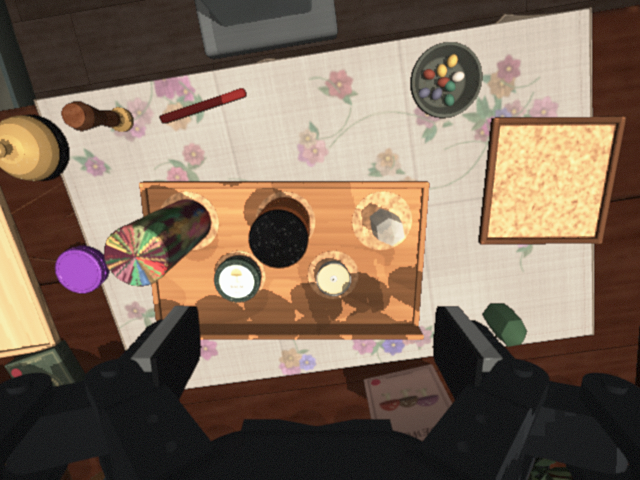

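View w1: tray corners (141,183), (429,182), (422,338); jar (279,238), tube top (136,253), crystal tip ~(390,230), tin (237,279), tea light (333,280), counter tray at (550,180). Now a second view further right.

```bash
python3 -m jog '{"angular":[[0,0,0],[0,0,0],[0,0,0],[0,0,0],[0,0,0]],"travel":[[-0.5,-13,0],[-0.5,-13,0],[-0.5,-13,0],[-0.5,-13,0],[-0.5,-13,0]],"fingers":[0,0,0,0,0]}'
python3 - <<'E'
from h import *
m=camera_model('wrist'); i=get_image('wrist'); save(i,'w2.png'); np.savez('w2.npz',i=i,mtx=m['mtx'],T=m['T'])
E
```

```text
clock: 2.45
eef_pos: [471.5, -53.5, 300.2]
tool_rot: [3.141, -0.0, 2.995]
force: [1.1, 0.4, 0.6]
width: 85.4
```

View pics/w2.png

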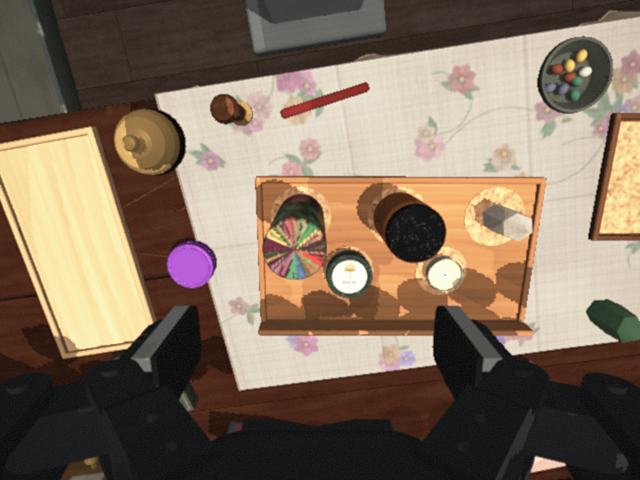

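View w2: side tray corners (95,128), (155,345), (65,357); tray front corners (257,178), (545,178); tube top (295,249), jar (414,234), tin (349,274), tea light (444,273), crystal tip ~(525,228). Measuring from both views and the top picture.

Run:
```python
from h import *
V={}
for n in ('w1','w2'):
    d=np.load(n+'.npz'); V[n]=(dict(mtx=d['mtx'],T=d['T']),d['i'])
V['top']=(camera_model('top'),np.load('top.npy'))
def blob(v,u0,v0,f,rad=40):
    i=V[v][1]; h=cv2.cvtColor(i,cv2.COLOR_RGB2HSV).astype(int); m=f(h).astype(np.uint8)
    k=np.zeros_like(m); cv2.circle(k,(u0,v0),rad,1,-1); m&=k; m=cv2.morphologyEx(m,cv2.MORPH_OPEN,np.ones((3,3),np.uint8))
    c=max(cv2.findContours(m,cv2.RETR_EXTERNAL,cv2.CHAIN_APPROX_NONE)[0],key=cv2.contourArea)
    e=cv2.fitEllipse(cv2.convexHull(c)); return np.r_[e[0],e[1]]
lid=lambda h:h[...,2]<48
white=lambda h:(h[...,2]>150)&(h[...,1]<90)
def pt(n,*o):
    r=[ray(V[a][0],u,v) for a,u,v in o]
    for i in range(len(r)):
        for j in range(i): p,g=tri(r[j],r[i]); print(n,o[j][0],o[i][0],p.round(1),'gap',g.round(1))
for n,f,q,rad in [('tin label',white,[('w1',237,279),('w2',349,274),('top',318,228)],(20,20,12)),('tealight',white,[('w1',333,280),('w2',444,273),('top',264,218)],(20,20,11)),('jar lid',lid,[('w1',279,238),('w2',414,234),('top',285,248)],(34,34,15))]:
    o=[]
    for (a,u,v),r in zip(q,rad):
        e=blob(a,u,v,f,r); o.append((a,e[0],e[1])); print(n,a,e.round(1))
    pt(n,*o)
pt('tube top',('w1',136,253),('w2',295,249),('top',343,251))
def sub(v,u,w):
    g=cv2.cvtColor(V[v][1],cv2.COLOR_RGB2GRAY); p=np.array([[[u,w]]],np.float32)
    q=cv2.cornerSubPix(g,p.copy(),(4,4),(-1,-1),(cv2.TERM_CRITERIA_EPS+cv2.TERM_CRITERIA_MAX_ITER,40,.01))[0,0]
    return (v,*(q if np.hypot(*(q-p[0,0]))<4 else p[0,0]))
C={'disp fR':[('w1',140,183),('w2',256,178)],'disp fL':[('w1',429,182),('w2',545,178)],'disp bL':[('w1',421,338),('w2',532,334)],
'cnt a':[('w1',493,118),('top',181,225)] and [('w1',493,118)],'x':[]}
for n in ('disp fR','disp fL','disp bL'): o=[sub(*q) for q in C[n]]; print(np.round([q[1:] for q in o],1).tolist()); pt(n,*o)
print('counter');
for n,q in {'nR':[('w1',493,118),('w2',614,114),('top',166,290)],'nL':[('w1',624,118),('top',100,281)],'fL':[('w1',603,244),('top',117,216)],'fR':[('w1',480,243),('w2',592,239),('top',181,225)]}.items():
    o=[sub(*k) for k in q]; print(np.round([k[1:] for k in o],1).tolist()); pt('cnt '+n,*o); print([plane(V[k[0]][0],k[1],k[2],10).round(1)[:2].tolist() for k in o])
print('side')
for n,q in {'nL':[('w2',95,128),('top',442,329)],'fL':[('w2',156,346),('top',437,204)],'fR':[('w2',65,357),('top',496,202)],'nR':[('top',506,328)]}.items():
    o=[sub(*k) for k in q]; print(np.round([k[1:] for k in o],1).tolist()); pt('side '+n,*o); print([plane(V[k[0]][0],k[1],k[2],12).round(1)[:2].tolist() for k in o])
i=V['w2'][1];
```

```text
tin label w1 [236.2 280.9  33.   36.1]
tin label w2 [349.  276.3  33.6  35.7]
tin label top [318.1 226.   19.   20.1]
tin label w1 w2 [560.7 -28.7  25.3] gap 0.0
tin label w1 top [562. -30.  21.] gap 0.5
tin label w2 top [560.3 -29.4  27. ] gap 1.3
tealight w1 [333.1 278.5  30.8  34. ]
tealight w2 [445.  274.6  31.4  35.7]
tealight top [264.7 218.2  18.2  18.7]
tealight w1 w2 [576.3  80.   20.7] gap 0.4
tealight w1 top [578.8  79.5  12.7] gap 0.9
tealight w2 top [575.4  78.5  24.5] gap 1.1
jar lid w1 [278.1 238.   57.   58.2]
jar lid w2 [414.6 232.6  56.7  59.5]
jar lid top [284.6 247.9  28.   29.2]
jar lid w1 w2 [504.   35.3  85.4] gap 0.0
jar lid w1 top [505.6  34.2  78.3] gap 0.3
jar lid w2 top [502.7  33.8  91.3] gap 0.7
tube top w1 w2 [487.2 -72.7 139.6] gap 2.2
tube top w1 top [488.9 -74.5 135.5] gap 3.6
tube top w2 top [493.3 -74.9 121.3] gap 0.6
[[139.39999389648438, 182.3000030517578], [255.60000610351562, 175.60000610351562]]
disp fR w1 w2 [ 436.8 -115.     8. ] gap 1.4
[[428.20001220703125, 180.6999969482422], [546.5999755859375, 178.60000610351562]]
disp fL w1 w2 [483.6 1
[... 751 characters left out ...]
], [592.0, 239.0], [180.3000030517578, 223.6999969482422]]
cnt fR w1 w2 [561.  248.5  14.4] gap 0.7
cnt fR w1 top [567.8 255.   -3.2] gap 1.1
cnt fR w2 top [564.3 252.5   8.2] gap 2.8
[[562.8, 250.2], [562.3, 251.5], [565.3, 251.7]]
side
[[95.0, 128.0], [442.29998779296875, 328.5]]
side nL w2 top [ 360.6 -282.5   -8. ] gap 0.1
[[362.5, -271.9], [359.5, -278.0]]
[[158.3000030517578, 346.5], [436.0, 203.8000030517578]]
side fL w2 top [ 614.2 -267.9   21.9] gap 7.4
[[622.3, -271.0], [613.8, -272.3]]
[[62.5, 358.29998779296875], [495.5, 201.39999389648438]]
side fR w2 top [ 622.3 -396.     7.6] gap 1.5
[[620.8, -392.2], [620.4, -394.9]]
[[504.70001220703125, 327.6000061035156]]
[[362.9, -401.8]]
```

```bash
cat > fit.py <<'E'
from h import *
def fit(L,W):
    L,W=np.array(L,float),np.array(W,float); a,b=L-L.mean(0),W-W.mean(0)
    th=np.arctan2((a[:,0]*b[:,1]-a[:,1]*b[:,0]).sum(),(a*b).sum()); c,s=np.cos(th),np.sin(th); Q=np.array([[c,-s],[s,c]])
    t=W.mean(0)-Q@L.mean(0); return th,t,Q,W-(L@Q.T+t)
E
python3 - <<'E'
from fit import *
V={n:dict(np.load(n+'.npz')) for n in ('w1','w2')}
F={(20,-55,28):[(236.2,280.9),(349,276.3)],(20,55,24):[(333.1,278.5),(445,274.6)],(-45,0,93):[(278.1,238),(414.6,232.6)],(-45,-110,143):[(136,253),(295,249)],(-90,-160,12):[(140,182.5),(256,177)],(-90,160,12):[(429,181.5),(546,178.3)],(90,160,35):[(422,336),(533,333)]}
L,W=[],[]
for k,q in F.items():
    p=[plane(V[n],*uv,k[2])[:2] for n,uv in zip(V,q)]; print(k,np.round(p,1).tolist()); L.append(k[:2]); W.append(np.mean(p,0))
th,t,Q,r=fit(L,W); print('disp yaw',np.rad2deg(th).round(2),t.round(1)); print(r.round(1).tolist())
for n,q in dict(crystal=(-45,110),jar=(-45,0),tube=(-45,-110),tin=(20,-55),tl=(20,55)).items(): print(n,(Q@q+t).round(1))
th,t,Q,r=fit([(-70,-70),(-70,70),(70,-70),(70,70)],[(427.3,269),(446.6,408),(563.5,251),(581,387)]);print('counter',np.rad2deg(th).round(2),t.round(1),r.round(1).tolist())
th,t,Q,r=fit([(-130,62.5),(-130,-62.5),(130,-62.5),(130,62.5)],[(361,-275),(363,-402),(620.6,-394),(618,-271.7)]);print('side',np.rad2deg(th).round(2),t.round(1),r.round(1).tolist(),(Q@(75,0)).round(1))
# crystal crop from w1
i=V['w1']['i']; c=i[180:270,340:440]; a=cv2.resize(c,None,fx=4,fy=4,interpolation=cv2.INTER_CUBIC)
i=V['w2']['i']; c=i[180:270,450:550]; b=cv2.resize(c,None,fx=4,fy=4,interpolation=cv2.INTER_CUBIC)
save(np.hstack([a,b]),'cry.png')
E
```

```text
(20, -55, 28) [[559.9, -28.0], [559.8, -28.9]]
(20, 55, 24) [[574.8, 80.1], [575.1, 78.9]]
(-45, 0, 93) [[502.2, 36.3], [501.9, 33.5]]
(-45, -110, 143) [[485.4, -70.6], [487.4, -72.5]]
(-90, -160, 12) [[437.7, -112.7], [437.4, -114.1]]
(-90, 160, 12) [[483.7, 198.8], [484.8, 197.8]]
(90, 160, 35) [[655.8, 171.6], [656.8, 171.7]]
disp yaw -8.46 [547.5  28.7]
[[0.6, 0.2], [-0.4, -0.7], [-0.9, -0.4], [-0.4, 1.9], [2.6, 2.9], [2.3, -1.9], [-3.7, -2.1]]
crystal [519.2 144.1]
jar [503.   35.3]
tube [486.8 -73.5]
tin [559.2 -28.6]
tl [575.4  80.2]
counter -7.91 [504.6 328.8] [[1.7, -0.0], [1.7, 0.3], [-0.8, 1.2], [-2.6, -1.5]]
side 1.22 [ 490.6 -335.7] [[1.7, 1.0], [1.0, -1.1], [-1.4, 1.4], [-1.3, -1.3]] [75.   1.6]
```

View pics/cry.png

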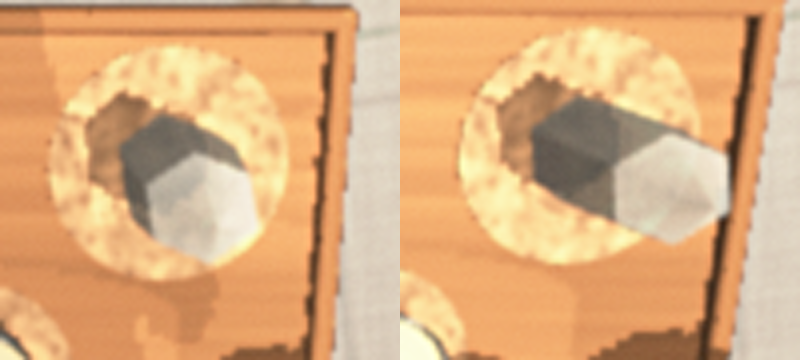

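Run:
```python
from fit import *
V={n:dict(np.load(n+'.npz')) for n in ('w1','w2')}
P={'w1':[(200,152),(250,175),(258,228),(212,265),(155,232),(148,185)],'w2':[(675,135),(728,160),(727,215),(672,243),(615,215),(615,160)]}
for n,o in (('w1',(340,180)),('w2',(350,180))):
    p=np.array([plane(V[n],o[0]+u/4,o[1]+v/4,55)[:2] for u,v in P[n]]); c=p.mean(0); a=np.arctan2(*(p-c).T[::-1])
    ph=np.angle(np.exp(6j*a).mean(),deg=True)/6
    print(n,c.round(1),np.hypot(*(p-c).T).round(1),'corner dir mod60',ph.round(1),(np.rad2deg(a)%60).round(1))
print(plane(V['w1'],382.2,220.5,6),plane(V['w2'],494.5,216.5,6))
to(519,144,150,171.5,'cry'); to(503,35.3,33,171.5,'jar'); to(486.8,-73,85,171.5,'tube')
```

```text
w1 [521.9 145.4] [14.2 13.9 15.2 15.7 13.8 15.4] corner dir mod60 -1.9 [58.2 57.4 59.5  1.9 50.3  0.2]
w2 [522.1 146. ] [13.7 15.  16.5 14.5 15.2 17. ] corner dir mod60 -5.3 [56.3 50.7 56.6 59.5 48.8 56.2]
[520.66734424 144.63645029   6.        ] [520.79656357 143.82310037   6.        ]
cry travel [-1.8, 20.24, 15.04] turn [0.05, -0.02, 0.07] rows 4.0
jar travel [-1.81, 9.24, 26.73] turn [0.05, -0.02, 0.07] rows 4.5
tube travel [-1.8, -1.7, 21.52] turn [0.05, -0.02, 0.07] rows 3.5
```

Tube first; descend around it.

```bash
python3 -m jog '{"angular":[[0,0,0],[0,0,0],[0,0,0],[0,0,0],[0,0,0]],"travel":[[-1.8,-1.7,3],[-1.8,-1.7,8],[-1.8,-1.7,13],[-1.8,-1.7,16],[-1.8,-1.7,16]],"fingers":[0,0,0,0,0]}'
python3 - <<'E'
from h import *
to(486.8,-73,85,171.5,'tube')
E
```

```text
clock: 3.12
eef_pos: [485.1, -73.9, 138.5]
tool_rot: [3.141, -0.005, 2.993]
force: [0.1, 0.8, -0.0]
width: 85.1
tube travel [-0.18, 0.11, 5.35] turn [0.02, -0.3, -0.03] rows 0.9
```

```bash
python3 -m jog '{"angular":[[0,0,0],[0,0,0],[0,0,0],[0,0,0],[0,0,0]],"travel":[[-0.15,0.1,3],[-0.15,0.1,5.3],[-0.15,0.1,5.3],[-0.15,0.1,5.3],[-0.15,0.1,5.3]],"fingers":[0,0,0,0.8,1]}'
python3 -m jog '{"angular":[[0,0,0],[0,0,0],[0,0,0],[0,0,0]],"travel":[[0,0,0],[0,0,0],[0,0,0],[0,0,0]],"fingers":[1,1,1,1]}'
python3 - <<'E'
from h import *
to(565.6,-334,155,181.2,'side far up')
E
```

```text
clock: 3.75
eef_pos: [489.2, -74.6, 88.7]
tool_rot: [3.141, 0.003, 2.991]
force: [-0.1, -0.3, 7.2]
width: 51.4
clock: 4.25
eef_pos: [489.3, -74.6, 88.9]
tool_rot: [3.141, 0.003, 2.991]
force: [-1.3, 0.1, 6.7]
width: 50.9
side far up travel [-11.46, -24.49, -6.59] turn [0.01, 0.17, -9.85] rows 4.5
```

```bash
python3 -m jog '{"angular":[[0,0,0],[0,0,0],[0,0,0],[0,0,-3],[0,0,-5]],"travel":[[0,0,-2],[0,0,-5],[0,0,-7.5],[-2,-4,-7.5],[-4,-8.5,-7.5]],"fingers":[1,1,1,1,1]}'
python3 - <<'E'
from h import *
to(565.6,-334,152,181.2,'side far up')
E
```

```text
clock: 4.88
eef_pos: [516.0, -164.7, 163.6]
tool_rot: [3.141, 0.002, 3.082]
force: [0.3, -0.3, -0.8]
width: 51.0
side far up travel [-5.96, -16.61, 1.17] turn [0.01, 0.12, -4.62] rows 2.8
```

```bash
python3 -m jog '{"angular":[[0,0,-2],[0,0,-4.6],[0,0,-4.6],[0,0,-4.6],[0,0,-4.6]],"travel":[[-2,-5,0],[-4,-11,0],[-6,-16.6,1],[-6,-16.6,2],[-6,-16.6,2]],"fingers":[1,1,1,1,1]}'
python3 - <<'E'
from h import *
m=camera_model('wrist'); i=get_image('wrist'); save(i,'w3.png'); np.savez('w3.npz',i=i,mtx=m['mtx'],T=m['T'])
s=read_state(); print(s['eef_pos'],s['force']);to(565.6,-334,89,181.2,'side far')
E
```

```text
clock: 5.5
eef_pos: [563.1, -333.1, 141.4]
tool_rot: [3.139, -0.002, -3.126]
force: [0.3, 1.3, -1.0]
width: 51.2
[ 563.85841778 -332.33743049  142.01034749] [-0.71382139  0.68290073 -1.53305714]
side far travel [-0.18, -0.18, 5.3] turn [0.12, -0.07, -0.19] rows 0.8
```

View pics/w3.png

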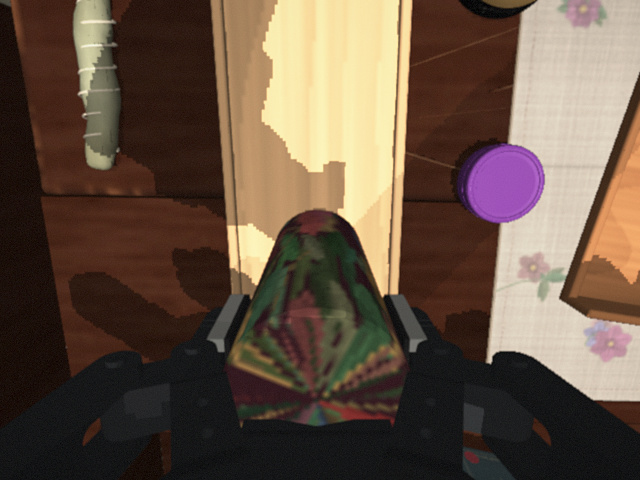

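w3: the tube is held upright and centred across the side tray (tray edges at columns 228 and 405, tube at 316). Lowering.

```bash
python3 -m jog '{"angular":[[0,0,0],[0,0,0],[0,0,0],[0,0,0]],"travel":[[-0.15,-0.15,3],[-0.15,-0.15,4.8],[-0.15,-0.15,5],[-0.15,-0.15,5.1]],"fingers":[1,1,1,1]}'
python3 -m jog '{"angular":[[0,0,0],[0,0,0],[0,0,0]],"travel":[[0,0,0.15],[0,0,0.3],[0,0,0.3]],"fingers":[1,1,1]}'
```

```text
clock: 6.05
eef_pos: [566.2, -335.5, 91.9]
tool_rot: [-3.141, 0.001, -3.125]
force: [0.1, -0.2, -1.6]
width: 51.0
clock: 6.42
eef_pos: [566.1, -336.0, 89.0]
tool_rot: [-3.141, 0.001, -3.125]
force: [-0.5, 0.4, 2.3]
width: 50.7
```

```bash
python3 -m jog '{"angular":[[0,0,0],[0,0,0],[0,0,0],[0,0,0],[0,0,0]],"travel":[[0,0,0],[0,0,0],[0,0,0],[0,0,-1],[0,0,-5]],"fingers":[0.6,0.3,0,0,0]}'
python3 -m jog '{"angular":[[0,0,0],[0,0,0],[0,0,0]],"travel":[[0,0,-5],[0,0,-9],[0,0,-9]],"fingers":[0,0,0]}'
python3 - <<'E'
from h import *
to(503,35.3,180,171.5,'jar up')
E
```

```text
clock: 7.05
eef_pos: [564.1, -334.7, 136.9]
tool_rot: [3.139, -0.005, -3.125]
force: [1.3, -0.4, 1.4]
width: 85.7
clock: 7.42
eef_pos: [567.8, -337.2, 233.1]
tool_rot: [-3.137, 0.007, -3.125]
force: [-0.3, 0.1, 0.8]
width: 85.8
jar up travel [5.91, 37.37, 5.1] turn [-0.21, 0.44, 9.44] rows 6.1
```

```bash
python3 -m jog '{"angular":[[0,0,4],[0,0,9.4],[0,0,9.4],[0,0,9.4],[0,0,9.4]],"travel":[[1,6,0],[2,12,0],[3,18,0],[4,24,0],[5,30,2]],"fingers":[0,0,0,0,0]}'
python3 - <<'E'
from h import *
to(503,35.3,130,171.5,'jar up')
E
```

```text
clock: 8.05
eef_pos: [511.3, -36.1, 209.3]
tool_rot: [3.141, 0.003, 2.994]
force: [0.9, 0.6, -0.4]
width: 85.1
jar up travel [1.89, 6.93, 7.93] turn [0.03, 0.15, 0.05] rows 1.7
```

```bash
python3 -m jog '{"angular":[[0,0,0],[0,0,0],[0,0,0],[0,0,0],[0,0,0]],"travel":[[1.9,5,0],[1.9,6.9,2],[1.9,6.9,7],[1.9,6.9,7.9],[1.9,6.9,7.9]],"fingers":[0,0,0,0,0]}'
python3 - <<'E'
from h import *
m=camera_model('wrist'); i=get_image('wrist'); save(i,'w4.png')
to(503,35.3,33,171.5,'jar')
E
```

```text
clock: 8.68
eef_pos: [502.1, 32.5, 129.7]
tool_rot: [-3.141, -0.001, 2.993]
force: [-0.2, -0.8, 0.0]
width: 85.0
jar travel [0.05, 0.28, 9.75] turn [-0.0, 0.05, -0.02] rows 1.6
```

View pics/w4.png

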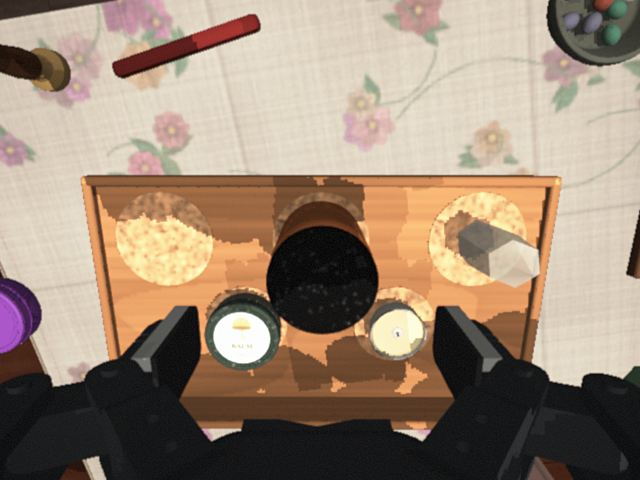

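w4: the jar lid is at (322,278), midway between the fingers (columns 190 and 445), and clear of tin and tea light. Descend and grip.

```bash
python3 -m jog '{"angular":[[0,0,0],[0,0,0],[0,0,0],[0,0,0],[0,0,0]],"travel":[[0,0.2,4],[0,0.2,8],[0,0.2,9.7],[0,0.2,9.7],[0,0.2,9.7]],"fingers":[0,0,0,0,0.8]}'
python3 -m jog '{"angular":[[0,0,0],[0,0,0],[0,0,0],[0,0,0]],"travel":[[0,0,0],[0,0,0],[0,0,0],[0,0,0]],"fingers":[1,1,1,1]}'
python3 -m jog '{"angular":[[0,0,0],[0,0,0],[0,0,0],[0,0,0],[0,0,3]],"travel":[[0,0,-3],[0,0,-6],[0,0,-10],[0,0,-14],[-1,-4,-14]],"fingers":[1,1,1,1,1]}'
python3 - <<'E'
from h import *
to(490.6,-335.7,150,181.2,'side mid up')
E
```

```text
clock: 9.35
eef_pos: [503.9, 34.9, 34.2]
tool_rot: [3.141, 0.002, 2.994]
force: [0.4, -0.3, 0.4]
width: 69.9
clock: 9.85
eef_pos: [503.8, 34.9, 34.5]
tool_rot: [3.141, 0.003, 2.994]
force: [-0.8, 0.8, 8.0]
width: 53.5
clock: 10.48
eef_pos: [509.1, -2.6, 176.4]
tool_rot: [3.137, 0.007, 2.947]
force: [0.3, -0.8, -3.0]
width: 53.9
side mid up travel [-4.6, -33.05, 2.53] turn [0.21, 0.41, -12.33] rows 5.4
```

```bash
python3 -m jog '{"angular":[[0,0,-4],[0,0,-8],[0,0,-12.3],[0,0,-12.3],[0,0,-12.3]],"travel":[[-0.8,-6,0],[-1.6,-12,0],[-2.5,-18,0],[-3.4,-24,0],[-4.2,-30,0]],"fingers":[1,1,1,1,1]}'
python3 - <<'E'
from h import *
to(490.6,-335.7,110,181.2,'side mid up')
E
```

```text
clock: 11.1
eef_pos: [487.9, -310.1, 173.5]
tool_rot: [-3.142, 0.001, -3.127]
force: [1.3, -0.2, -2.5]
width: 53.7
side mid up travel [-0.23, -2.56, 6.35] turn [-0.0, 0.04, -0.35] rows 1.1
```

```bash
python3 -m jog '{"angular":[[0,0,0],[0,0,0],[0,0,0],[0,0,0]],"travel":[[-0.2,-1,0],[-0.2,-2.2,4],[-0.2,-2.2,6.3],[-0.2,-2.2,6.3]],"fingers":[1,1,1,1]}'
python3 - <<'E'
from h import *
to(490.6,-335.7,34.5,181,'side mid')
E
```

```text
clock: 11.6
eef_pos: [489.3, -328.6, 108.4]
tool_rot: [3.139, -0.004, -3.126]
force: [0.9, -0.3, -2.1]
width: 53.3
side mid travel [-0.15, -0.73, 7.39] turn [0.16, -0.21, -0.12] rows 1.2
```

```bash
python3 -m jog '{"angular":[[0,0,0],[0,0,0],[0,0,0],[0,0,0]],"travel":[[-0.1,-0.6,3],[-0.1,-0.6,6],[-0.1,-0.6,7],[-0.1,-0.6,7]],"fingers":[1,1,1,1]}'
python3 -m jog '{"angular":[[0,0,0],[0,0,0],[0,0,0]],"travel":[[0,0,0.15],[0,0,0.3],[0,0,0.3]],"fingers":[1,1,1]}'
```

```text
clock: 12.1
eef_pos: [492.1, -336.0, 40.4]
tool_rot: [-3.142, 0.0, -3.126]
force: [0.5, -0.0, -2.0]
width: 53.0
clock: 12.48
eef_pos: [491.9, -336.4, 37.2]
tool_rot: [-3.141, 0.001, -3.127]
force: [0.5, 0.4, -2.7]
width: 53.6
```

```bash
python3 -m jog '{"angular":[[0,0,0],[0,0,0],[0,0,0]],"travel":[[0,0,0.15],[0,0,0.3],[0,0,0.3]],"fingers":[1,1,1]}'
```

```text
clock: 12.85
eef_pos: [491.8, -336.5, 34.7]
tool_rot: [-3.141, 0.0, -3.127]
force: [-1.1, 1.6, 5.1]
width: 53.8
```

```bash
python3 -m jog '{"angular":[[0,0,0],[0,0,0],[0,0,0],[0,0,0],[0,0,0]],"travel":[[0,0,0],[0,0,0],[0,0,0],[0,0,-1],[0,0,-5]],"fingers":[0.6,0.3,0,0,0]}'
python3 -m jog '{"angular":[[0,0,0],[0,0,0],[0,0,0],[0,0,3],[0,0,6]],"travel":[[0,0,-4],[0,0,-9],[0,0,-12],[0,5,-12],[0.2,11,-12]],"fingers":[0,0,0,0,0]}'
python3 - <<'E'
from h import *
to(520.5,144.3,150,175,'cry up')
E
```

```text
clock: 13.48
eef_pos: [490.3, -335.3, 82.8]
tool_rot: [3.139, -0.004, -3.127]
force: [0.7, 0.1, 0.0]
width: 85.3
clock: 14.1
eef_pos: [488.4, -226.4, 204.9]
tool_rot: [-3.141, 0.003, 3.047]
force: [0.6, 0.6, -0.4]
width: 85.5
cry up travel [0.32, 37.21, 5.46] turn [-0.05, 0.15, -0.42] rows 6.0
```

```bash
python3 -m jog '{"angular":[[0,0,0],[0,0,0],[0,0,0],[0,0,0],[0,0,0]],"travel":[[0,6,0],[0,12,0],[0,18,0],[0,24,0],[0.2,30,0]],"fingers":[0,0,0,0,0]}'
python3 -m jog '{"angular":[[0,0,0],[0,0,0],[0,0,0],[0,0,0],[0,0,0]],"travel":[[0,5,0],[0,6.5,2],[0,6.5,4],[0,6.5,5],[0,6.5,5]],"fingers":[0,0,0,0,0]}'
python3 - <<'E'
from h import *
m=camera_model('wrist'); i=get_image('wrist'); save(i,'w5.png')
to(520.5,144.3,18,175,'cry')
E
```

```text
clock: 14.72
eef_pos: [513.4, 74.5, 204.6]
tool_rot: [3.141, 0.002, 3.051]
force: [2.0, -0.6, 0.3]
width: 85.0
clock: 15.35
eef_pos: [518.7, 136.8, 153.7]
tool_rot: [-3.141, -0.001, 3.051]
force: [0.6, 0.3, 0.5]
width: 85.1
cry travel [-0.06, 0.75, 13.62] turn [0.0, 0.02, -0.21] rows 2.2
```

View pics/w5.png

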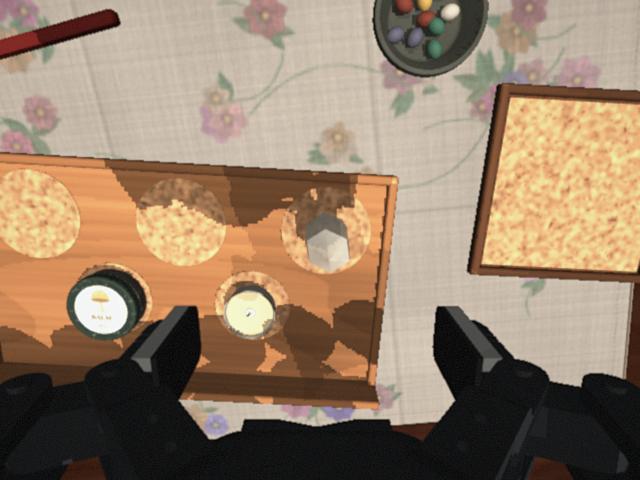

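w5: the crystal at (328,243) is on the finger axis, with its flats facing the pads.

```bash
python3 -m jog '{"angular":[[0,0,0],[0,0,0],[0,0,0],[0,0,0],[0,0,0]],"travel":[[0,0.7,4],[0,0.7,8],[0,0.7,12],[0,0.7,13.6],[0,0.7,13.6]],"fingers":[0,0,0,0,0.3]}'
python3 -m jog '{"angular":[[0,0,0],[0,0,0],[0,0,0],[0,0,0],[0,0,0]],"travel":[[0,0,0],[0,0,0],[0,0,0],[0,0,0],[0,0,0]],"fingers":[0.6,1,1,1,1]}'
python3 - <<'E'
from h import *
print(read_state()['eef_pos'],read_state()['tool_rot'])
E
python3 -m jog '{"angular":[[0,0,0],[0,0,0],[0,0,0],[0,0,0],[0,0,-2]],"travel":[[0,0,-3],[0,0,-6],[0,0,-10],[0,0,-15],[0,-4,-15]],"fingers":[1,1,1,1,1]}'
python3 - <<'E'
from h import *
to(415.6,-337.5,170,181,'side near up')
E
```

```text
clock: 16.02
eef_pos: [519.6, 144.0, 17.7]
tool_rot: [-3.141, -0.001, 3.051]
force: [-0.5, -0.5, 0.5]
width: 69.5
clock: 16.65
eef_pos: [520.6, 144.5, 19.5]
tool_rot: [3.141, 0.002, 3.052]
force: [-0.7, -0.5, 7.2]
width: 28.2
[520.59365922 144.48829293  19.53311061] [3.14062498e+00 2.49908057e-03 3.05158836e+00]
clock: 17.27
eef_pos: [519.2, 108.4, 172.2]
tool_rot: [3.137, 0.01, 3.094]
force: [0.1, -0.8, -1.3]
width: 28.2
side near up travel [8.21, -45.03, -0.08] turn [0.27, 0.57, -3.75] rows 7.3
```

```bash
python3 -m jog '{"angular":[[0,0,-2],[0,0,-3.7],[0,0,-3.7],[0,0,-3.7],[0,0,-3.7]],"travel":[[1,-6,0],[2,-12,0],[3.2,-18,0],[4.4,-24,0],[5.5,-30,0]],"fingers":[1,1,1,1,1]}'
python3 -m jog '{"angular":[[0,0,0],[0,0,0],[0,0,0],[0,0,0],[0,0,0]],"travel":[[1,-6,0],[2,-12,0],[2.5,-14,0],[2.5,-14,5],[2.5,-14,5]],"fingers":[1,1,1,1,1]}'
python3 - <<'E'
from h import *
to(415.6,-337.5,19.5,181,'side near')
E
```

```text
clock: 17.9
eef_pos: [444.0, -193.9, 168.6]
tool_rot: [-3.141, 0.002, -3.132]
force: [1.5, 0.1, -0.5]
width: 27.9
clock: 18.52
eef_pos: [418.3, -330.7, 115.8]
tool_rot: [3.137, -0.006, -3.133]
force: [-0.6, 0.8, -0.8]
width: 28.0
side near travel [0.22, -0.72, 9.63] turn [0.25, -0.32, -0.49] rows 1.5
```

```bash
python3 -m jog '{"angular":[[0,0,0],[0,0,0],[0,0,0],[0,0,0],[0,0,0]],"travel":[[0.1,-0.6,3],[0.1,-0.6,6],[0.1,-0.6,8.5],[0.1,-0.6,9.1],[0.1,-0.6,9.1]],"fingers":[1,1,1,1,1]}'
python3 -m jog '{"angular":[[0,0,0],[0,0,0],[0,0,0]],"travel":[[0,0,0.15],[0,0,0.3],[0,0,0.3]],"fingers":[1,1,1]}'
```

```text
clock: 19.15
eef_pos: [420.6, -338.4, 28.0]
tool_rot: [-3.141, 0.001, -3.132]
force: [-0.5, -0.1, 0.1]
width: 28.2
clock: 19.52
eef_pos: [420.0, -338.4, 24.1]
tool_rot: [-3.141, 0.0, -3.132]
force: [0.8, 0.6, -1.0]
width: 27.8
```

```bash
python3 -m jog '{"angular":[[0,0,0],[0,0,0],[0,0,0],[0,0,0]],"travel":[[0.2,0,0.15],[0.2,0,0.3],[0.2,0,0.4],[0.2,0,0.4]],"fingers":[1,1,1,1]}'
```

```text
clock: 20.02
eef_pos: [417.9, -338.3, 19.7]
tool_rot: [3.142, -0.0, -3.132]
force: [0.2, 0.1, -1.6]
width: 28.4
```

```bash
python3 -m jog '{"angular":[[0,0,0],[0,0,0],[0,0,0]],"travel":[[0,0,0.1],[0,0,0.2],[0,0,0.2]],"fingers":[1,1,1]}'
```

```text
clock: 20.4
eef_pos: [417.9, -338.4, 19.5]
tool_rot: [-3.141, 0.0, -3.132]
force: [-3.6, 1.9, 16.3]
width: 27.8
```

```bash
python3 -m jog '{"angular":[[0,0,0],[0,0,0],[0,0,0],[0,0,0],[0,0,0]],"travel":[[0,0,-0.15],[0,0,-0.15],[0,0,-0.15],[0,0,-0.15],[0,0,-1]],"fingers":[1,0.6,0.3,0,0]}'
python3 -m jog '{"angular":[[0,0,0],[0,0,0],[0,0,0],[0,0,0],[0,0,0]],"travel":[[0,0,-5],[0,0,-11],[0,0,-17],[0,3,-20],[0,6,-20]],"fingers":[0,0,0,0,0]}'
python3 - <<'E'
from h import *
m=camera_model('wrist'); i=get_image('wrist'); save(i,'w6.png'); np.savez('w6.npz',i=i,mtx=m['mtx'],T=m['T'])
to(559.5,-28.6,180,171.5,'tin up')
E
```

```text
clock: 21.02
eef_pos: [417.4, -338.0, 27.5]
tool_rot: [3.141, -0.001, -3.132]
force: [0.5, -0.8, 0.6]
width: 84.7
clock: 21.65
eef_pos: [418.7, -278.8, 231.1]
tool_rot: [-3.138, 0.006, -3.133]
force: [0.5, 0.0, -0.4]
width: 85.5
tin up travel [-14.48, 24.25, 5.05] turn [0.14, 0.11, 9.26] rows 4.6
```

View pics/w6.png

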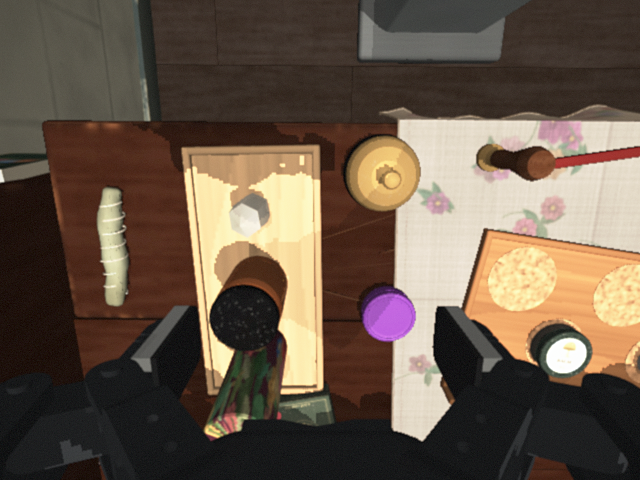

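w6: crystal (249,214), jar (245,318) and tube (245,390) all stand upright within the side tray. The front row is cleared, so the tin is next.

```bash
python3 -m jog '{"angular":[[0,0,4],[0,0,9.2],[0,0,9.2],[0,0,9.2],[0,0,9.2]],"travel":[[-3,5,0],[-6,10,0],[-9,15,1],[-12,20,3],[-14.4,24.2,5]],"fingers":[0,0,0,0,0]}'
python3 -m jog '{"angular":[[0,0,0],[0,0,0],[0,0,0]],"travel":[[0,0,4],[0,0,7],[0,0,7]],"fingers":[0,0,0]}'
python3 - <<'E'
from h import *
m=camera_model('wrist'); i=get_image('wrist'); save(i,'w7.png'); np.savez('w7.npz',i=i,mtx=m['mtx'],T=m['T'])
to(559.5,-28.6,6,171.5,'tin')
E
```

```text
clock: 22.32
eef_pos: [560.1, -32.6, 177.7]
tool_rot: [3.141, 0.001, 2.992]
force: [0.6, -0.8, -1.0]
width: 85.4
clock: 22.7
eef_pos: [557.1, -34.8, 106.1]
tool_rot: [-3.141, -0.005, 2.991]
force: [0.5, -1.0, -0.5]
width: 85.4
tin travel [-0.03, 0.66, 10.16] turn [-0.02, -0.1, -0.16] rows 1.6
```

View pics/w7.png

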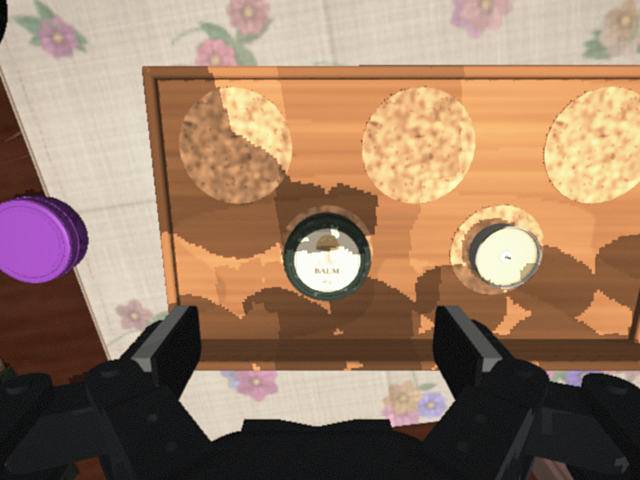

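w7: the tin at (327,257) is correct (green rim, "BALM" label), and the fingers are clear of the tea light at (507,256). Descend and grip.

```bash
python3 -m jog '{"angular":[[0,0,0],[0,0,0],[0,0,0],[0,0,0]],"travel":[[0,0.6,4],[0,0.6,8],[0,0.6,9.5],[0,0.6,9.5]],"fingers":[0,0,0,0]}'
python3 - <<'E'
from h import *
to(559.5,-28.6,6.5,171.5,'tin')
E
```

```text
clock: 23.25
eef_pos: [560.2, -29.3, 13.3]
tool_rot: [-3.142, 0.0, 2.99]
force: [1.0, -0.3, 0.8]
width: 85.2
tin travel [0.08, 0.06, 0.68] turn [-0.0, 0.01, -0.18] rows 0.1
```

```bash
python3 -m jog '{"angular":[[0,0,0],[0,0,0],[0,0,0],[0,0,0],[0,0,0]],"travel":[[0,0,0.6],[0,0,0.6],[0,0,0.6],[0,0,0.6],[0,0,0.6]],"fingers":[0,0,0.3,1,1]}'
python3 -m jog '{"angular":[[0,0,0],[0,0,0],[0,0,0],[0,0,0]],"travel":[[0,0,0],[0,0,0],[0,0,0],[0,0,0]],"fingers":[1,1,1,1]}'
```

```text
clock: 23.88
eef_pos: [560.2, -29.1, 7.8]
tool_rot: [3.142, 0.001, 2.99]
force: [-2.0, 0.9, 7.7]
width: 50.8
clock: 24.38
eef_pos: [560.2, -29.1, 7.8]
tool_rot: [3.141, 0.001, 2.991]
force: [-1.4, -0.4, 6.8]
width: 51.0
```

```bash
python3 -m jog '{"angular":[[0,0,0],[0,0,0],[0,0,0],[0,0,0],[0,0,0]],"travel":[[0,0,-2],[0,0,-5],[0,0,-9],[0,0,-12],[0,3,-12]],"fingers":[1,1,1,1,1]}'
python3 - <<'E'
from h import *
to(504.6,328.8,110,172,'cnt up')
E
```

```text
clock: 25.0
eef_pos: [566.1, -2.3, 129.6]
tool_rot: [-3.141, 0.005, 2.985]
force: [0.1, 0.7, -0.8]
width: 51.1
cnt up travel [11.24, 31.75, 1.86] turn [-0.06, 0.3, -0.95] rows 5.4
```

```bash
python3 -m jog '{"angular":[[0,0,0],[0,0,-0.7],[0,0,-0.7],[0,0,-0.7],[0,0,-0.7]],"travel":[[2,5.5,0],[4,11,0],[6,17,0],[8,23,0],[10.2,29,0]],"fingers":[1,1,1,1,1]}'
python3 -m jog '{"angular":[[0,0,0],[0,0,0],[0,0,0],[0,0,0]],"travel":[[0.8,2,1],[0.8,2,2],[0.8,2,2],[0.8,2,2]],"fingers":[1,1,1,1]}'
python3 - <<'E'
from h import *
m=camera_model('wrist'); i=get_image('wrist'); save(i,'w8.png'); np.savez('w8.npz',i=i,mtx=m['mtx'],T=m['T'])
print(read_state()['eef_pos'],read_state()['tool_rot'])
to(504.6,328.8,8,172,'cnt')
E
```

```text
clock: 25.62
eef_pos: [507.3, 301.7, 126.9]
tool_rot: [3.141, 0.0, 3.003]
force: [1.5, 0.7, -0.9]
width: 51.0
clock: 26.12
eef_pos: [503.7, 318.1, 106.8]
tool_rot: [-3.14, 0.0, 2.999]
force: [0.5, 0.6, -0.2]
width: 51.2
[503.76849302 318.5795197  107.02155334] [-3.14087514e+00  6.19046678e-04  2.99940008e+00]
cnt travel [0.07, 1.03, 9.9] turn [-0.04, 0.04, -0.15] rows 1.6
```

View pics/w8.png

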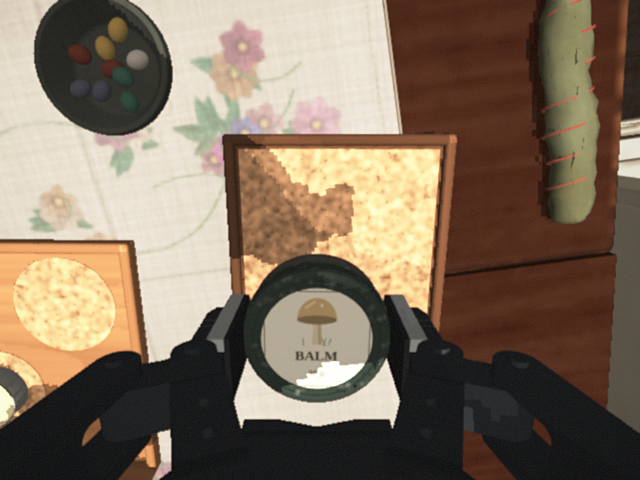

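w8: the tin is held flat, and the near rim corners of the counter tray are at (224,135) and (457,135). I check the tray centre from them.

Run:
```python
from fit import *
d=np.load('w8.npz')
a,b=[plane(d,u,v,10)[:2] for u,v in ((224,135.5),(457,135))]; print(a,b,np.linalg.norm(b-a))
e=(b-a)/np.linalg.norm(b-a); x=np.array([e[1],-e[0]]); print('yaw',np.rad2deg(np.arctan2(x[1],x[0])),'centre',(a+b)/2+70*x)
```

```text
[428.6783469 274.3488197] [447.66585345 409.33066108] 136.31075858497823
yaw -8.00709520657155 centre [507.48965804 332.08903933]
```

```bash
python3 -m jog '{"angular":[[0,0,0],[0,0,0],[0,0,0],[0,0,0],[0,0,0]],"travel":[[0,1.2,3],[0,1.2,6],[0,1.2,8.5],[0,1.2,9.2],[0,1.2,9.2]],"fingers":[1,1,1,1,1]}'
python3 -m jog '{"angular":[[0,0,0],[0,0,0],[0,0,0],[0,0,0]],"travel":[[0,0,0.1],[0,0,0.2],[0,0,0.3],[0,0,0.3]],"fingers":[1,1,1,1]}'
```

```text
clock: 26.8
eef_pos: [504.8, 332.1, 15.0]
tool_rot: [-3.142, 0.0, 3.002]
force: [0.1, -0.0, -0.3]
width: 51.1
clock: 27.3
eef_pos: [504.3, 332.7, 11.9]
tool_rot: [3.141, 0.0, 3.003]
force: [0.5, 0.2, -0.6]
width: 50.6
```

```bash
python3 -m jog '{"angular":[[0,0,0],[0,0,0],[0,0,0],[0,0,0]],"travel":[[-0.1,-0.1,0.1],[-0.1,-0.1,0.2],[-0.1,-0.1,0.35],[-0.1,-0.1,0.35]],"fingers":[1,1,1,1]}'
python3 -m jog '{"angular":[[0,0,0],[0,0,0],[0,0,0]],"travel":[[0,0,0.05],[0,0,0.1],[0,0,0.1]],"fingers":[1,1,1]}'
```

```text
clock: 27.8
eef_pos: [505.0, 331.5, 8.1]
tool_rot: [-3.141, -0.0, 3.003]
force: [1.1, -0.4, -0.5]
width: 51.2
clock: 28.18
eef_pos: [505.2, 331.6, 7.8]
tool_rot: [3.141, 0.0, 3.003]
force: [-1.5, 0.6, 5.9]
width: 51.1
```

```bash
python3 -m jog '{"angular":[[0,0,0],[0,0,0],[0,0,0],[0,0,0],[0,0,0]],"travel":[[0,0,0],[0,0,0],[0,0,0],[0,0,-0.5],[0,0,-3]],"fingers":[0.3,0.25,0.22,0.22,0.22]}'
python3 -m jog '{"angular":[[0,0,0],[0,0,0],[0,0,0],[0,0,0],[0,0,0]],"travel":[[0,0,-4],[0,0,-10],[0,0,-15],[2,0,-18],[4,-5,-19]],"fingers":[0,0,0,0,0]}'
python3 - <<'E'
from h import *
m=camera_model('wrist'); i=get_image('wrist'); save(i,'w9.png'); np.savez('w9.npz',i=i,mtx=m['mtx'],T=m['T'])
to(417.9,-338.4,230,180.55,'cry up')
E
```

```text
clock: 28.8
eef_pos: [504.1, 330.8, 36.5]
tool_rot: [-3.139, -0.002, 3.003]
force: [-0.3, -0.5, -0.3]
width: 66.7
clock: 29.42
eef_pos: [459.2, 291.6, 229.7]
tool_rot: [3.135, 0.004, 3.008]
force: [0.2, -0.4, -0.2]
width: 85.5
cry up travel [-5.11, -61.77, 0.21] turn [-0.28, -0.19, -8.62] rows 9.9
```

View pics/w9.png

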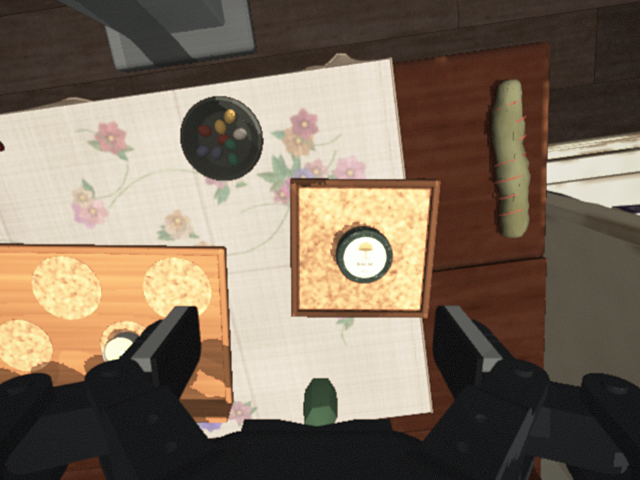

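w9: the tin lies flat at (364,254) in the middle of the counter tray (corner mean (363,249)). Now I return the crystal, regrasping at the recorded release pose.

```bash
python3 -m jog '{"angular":[[0,0,-3],[0,0,-6],[0,0,-8.5],[0,0,-8.5],[0,0,-8.5]],"travel":[[-0.5,-6,0],[-1,-12,0],[-1.5,-18,0],[-2,-24,0],[-2.5,-30,0]],"fingers":[0,0,0,0,0]}'
python3 -m jog '{"angular":[[0,0,0],[0,0,0],[0,0,0],[0,0,0],[0,0,0]],"travel":[[0.2,-6,0],[0.4,-12,0],[0.6,-18,0],[0.8,-24,0],[1,-29,0]],"fingers":[0,0,0,0,0]}'
python3 - <<'E'
from h import *
to(417.9,-338.4,110,180.55,'cry up')
E
```

```text
clock: 30.1
eef_pos: [441.7, -15.0, 227.7]
tool_rot: [3.142, 0.001, -3.132]
force: [-0.0, -0.2, 0.1]
width: 85.2
clock: 30.72
eef_pos: [434.0, -305.8, 227.6]
tool_rot: [-3.141, 0.0, -3.134]
force: [1.4, 0.6, 0.5]
width: 85.4
cry up travel [1.64, -3.24, 11.76] turn [-0.04, 0.02, -0.11] rows 2.0
```

```bash
python3 -m jog '{"angular":[[0,0,0],[0,0,0],[0,0,0],[0,0,0],[0,0,0]],"travel":[[1.6,-2.7,2],[1.6,-2.7,7],[1.6,-2.7,11.7],[1.6,-2.7,11.7],[1.6,-2.7,11.7]],"fingers":[0,0,0,0,0]}'
python3 - <<'E'
from h import *
to(417.9,-338.4,19.6,180.55,'cry')
E
```

```text
clock: 31.35
eef_pos: [419.6, -331.0, 111.6]
tool_rot: [-3.14, 0.001, -3.132]
force: [-0.2, 0.1, 1.2]
width: 85.4
cry travel [0.19, -0.73, 9.2] turn [-0.07, 0.08, -0.01] rows 1.5
```

```bash
python3 -m jog '{"angular":[[0,0,0],[0,0,0],[0,0,0],[0,0,0],[0,0,0]],"travel":[[0.15,-0.65,3],[0.15,-0.65,6],[0.15,-0.65,8.6],[0.15,-0.65,9],[0.15,-0.65,9]],"fingers":[0,0,0,0,0]}'
python3 - <<'E'
from h import *
to(417.9,-338.4,19.6,180.55,'cry')
E
```

```text
clock: 31.98
eef_pos: [418.5, -337.6, 21.9]
tool_rot: [-3.14, 0.002, -3.132]
force: [-0.1, 0.2, 0.5]
width: 85.5
cry travel [0.06, -0.08, 0.23] turn [-0.1, 0.12, -0.0] rows 0.0
```

```bash
python3 -m jog '{"angular":[[0,0,0],[0,0,0],[0,0,0],[0,0,0],[0,0,0]],"travel":[[0.05,-0.1,0.15],[0.05,-0.1,0.15],[0.05,-0.1,0.15],[0.05,-0.1,0.15],[0.05,-0.1,0.15]],"fingers":[0.3,0.5,1,1,1]}'
python3 -m jog '{"angular":[[0,0,0],[0,0,0],[0,0,0]],"travel":[[0,0,0],[0,0,0],[0,0,0]],"fingers":[1,1,1]}'
python3 -m jog '{"angular":[[0,0,0],[0,0,0],[0,0,0],[0,0,0],[0,0,2]],"travel":[[0,0,-3],[0,0,-6],[0,0,-10],[0,0,-15],[-1,4,-15]],"fingers":[1,1,1,1,1]}'
python3 - <<'E'
from h import *
to(520.6,144.5,170,174.84,'cry spot up')
E
```

```text
clock: 32.6
eef_pos: [417.2, -338.1, 19.6]
tool_rot: [-3.141, 0.001, -3.132]
force: [0.1, 0.8, 6.2]
width: 27.6
clock: 32.98
eef_pos: [417.2, -338.1, 19.5]
tool_rot: [-3.141, 0.001, -3.132]
force: [-1.6, -0.2, 5.6]
width: 28.3
clock: 33.6
eef_pos: [427.9, -302.3, 172.6]
tool_rot: [-3.135, 0.007, 3.109]
force: [1.8, 1.2, -0.4]
width: 27.9
cry spot up travel [-7.81, 44.96, 0.02] turn [-0.37, 0.43, 3.3] rows 7.3
```

```bash
python3 -m jog '{"angular":[[0,0,2],[0,0,3.3],[0,0,3.3],[0,0,3.3],[0,0,3.3]],"travel":[[-1,6,0],[-2,12,0],[-3,18,0],[-4,24,0],[-5.2,30,0]],"fingers":[1,1,1,1,1]}'
python3 -m jog '{"angular":[[0,0,0],[0,0,0],[0,0,0],[0,0,0],[0,0,0]],"travel":[[-0.6,6,0],[-1.2,12,0],[-1.5,14,0],[-1.5,14,3],[-1.5,14,5]],"fingers":[1,1,1,1,1]}'
python3 - <<'E'
from h import *
to(519.9,144.3,19.5,174.84,'cry spot')
E
```

```text
clock: 34.22
eef_pos: [486.1, 2.8, 168.9]
tool_rot: [-3.142, 0.0, 3.058]
force: [1.5, -0.6, -1.5]
width: 28.0
clock: 34.85
eef_pos: [512.1, 138.7, 117.8]
tool_rot: [-3.141, -0.001, 3.059]
force: [-0.1, -0.8, -0.4]
width: 28.1
cry spot travel [-0.74, 0.64, 9.83] turn [-0.05, -0.06, 0.41] rows 1.6
```

```bash
python3 -m jog '{"angular":[[0,0,0.4],[0,0,0.4],[0,0,0.4],[0,0,0.4],[0,0,0.4]],"travel":[[-0.7,0.6,3],[-0.7,0.6,6],[-0.7,0.6,8.5],[-0.7,0.6,9],[-0.7,0.6,9]],"fingers":[1,1,1,1,1]}'
python3 -m jog '{"angular":[[0,0,0]],"travel":[[0,0,0]],"fingers":[1]}'
python3 - <<'E'
from h import *
to(519.9,144.3,19.5,174.84,'cry spot')
E
```

```text
clock: 35.48
eef_pos: [520.3, 144.0, 29.0]
tool_rot: [-3.141, -0.0, 3.051]
force: [0.4, 0.2, -0.7]
width: 28.0
clock: 35.6
eef_pos: [521.0, 144.5, 29.8]
tool_rot: [3.141, 0.002, 3.051]
force: [-0.4, -0.1, -2.2]
width: 28.0
cry spot travel [0.1, -0.03, 1.03] turn [0.03, 0.09, -0.01] rows 0.2
```

```bash
python3 -m jog '{"angular":[[0,0,0],[0,0,0],[0,0,0],[0,0,0],[0,0,0]],"travel":[[0.05,0,0.3],[0.05,0,0.6],[0.05,0,0.8],[0.05,0,0.9],[0.05,0,0.9]],"fingers":[1,1,1,1,1]}'
python3 -m jog '{"angular":[[0,0,0],[0,0,0]],"travel":[[0,0,0.1],[0,0,0.1]],"fingers":[1,1]}'
```

```text
clock: 36.22
eef_pos: [519.7, 144.5, 19.7]
tool_rot: [-3.142, -0.0, 3.052]
force: [-0.1, -1.0, -0.3]
width: 27.9
clock: 36.48
eef_pos: [519.8, 144.6, 19.6]
tool_rot: [3.141, 0.0, 3.051]
force: [-2.0, -0.2, 7.3]
width: 27.8
```

Contact at the original height and position. Release, rise, go for the jar.

```bash
python3 -m jog '{"angular":[[0,0,0],[0,0,0],[0,0,0],[0,0,0],[0,0,0]],"travel":[[0,0,0],[0,0,0],[0,0,0],[0,0,-0.5],[0,0,-3]],"fingers":[0.6,0.3,0,0,0]}'
python3 -m jog '{"angular":[[0,0,0],[0,0,0],[0,0,0],[0,0,-3],[0,0,-6]],"travel":[[0,0,-4],[0,0,-10],[0,0,-15],[0,-5,-17],[0,-11,-17]],"fingers":[0,0,0,0,0]}'
python3 -m jog '{"angular":[[0,0,0],[0,0,0],[0,0,0],[0,0,0],[0,0,0]],"travel":[[0,-6,0],[0,-12,0],[0,-18,0],[0,-24,0],[0,-30,0]],"fingers":[0,0,0,0,0]}'
python3 - <<'E'
from h import *
to(491.8,-336.5,140,180.8,'jar up')
E
```

```text
clock: 37.1
eef_pos: [518.6, 144.2, 48.2]
tool_rot: [-3.14, -0.003, 3.051]
force: [0.8, -1.3, 0.4]
width: 85.5
clock: 37.72
eef_pos: [511.2, 35.2, 221.1]
tool_rot: [3.141, 0.005, -3.121]
force: [1.4, -1.0, -0.3]
width: 85.3
clock: 38.35
eef_pos: [514.0, -266.7, 219.1]
tool_rot: [3.141, 0.001, -3.127]
force: [1.2, 0.9, 0.5]
width: 85.5
jar up travel [2.33, -6.94, 7.91] turn [0.01, 0.03, 0.05] rows 1.7
```

```bash
python3 -m jog '{"angular":[[0,0,0],[0,0,0],[0,0,0],[0,0,0],[0,0,0]],"travel":[[1.5,-4,0],[2.3,-6.5,2],[2.3,-6.5,7],[2.3,-6.5,7.9],[2.3,-6.5,7.9]],"fingers":[0,0,0,0,0]}'
python3 - <<'E'
from h import *
to(491.8,-336.5,34.7,180.8,'jar')
E
```

```text
clock: 38.98
eef_pos: [492.5, -329.8, 140.0]
tool_rot: [3.141, -0.0, -3.126]
force: [0.0, 0.3, -0.2]
width: 85.1
jar travel [0.07, -0.68, 10.53] turn [0.03, -0.02, 0.09] rows 1.7
```

```bash
python3 -m jog '{"angular":[[0,0,0],[0,0,0],[0,0,0],[0,0,0],[0,0,0]],"travel":[[0.05,-0.65,3],[0.05,-0.65,7],[0.05,-0.65,10],[0.05,-0.65,10.4],[0.05,-0.65,10.4]],"fingers":[0,0,0,0,0]}'
python3 - <<'E'
from h import *
to(491.8,-336.5,34.7,180.8,'jar')
E
```

```text
clock: 39.6
eef_pos: [493.1, -337.3, 37.5]
tool_rot: [-3.14, 0.002, -3.126]
force: [-0.3, -1.1, 0.1]
width: 85.5
jar travel [0.13, 0.09, 0.27] turn [-0.09, 0.13, 0.07] rows 0.1
```

```bash
python3 -m jog '{"angular":[[0,0,0],[0,0,0],[0,0,0],[0,0,0],[0,0,0]],"travel":[[0.1,0.05,0.2],[0.1,0.05,0.2],[0.1,0.05,0.2],[0.1,0.05,0.2],[0.1,0.05,0.2]],"fingers":[0,0.5,1,1,1]}'
python3 -m jog '{"angular":[[0,0,0],[0,0,0]],"travel":[[0,0,0],[0,0,0]],"fingers":[1,1]}'
python3 -m jog '{"angular":[[0,0,0],[0,0,0],[0,0,0],[0,0,3],[0,0,6]],"travel":[[0,0,-3],[0,0,-6],[0,0,-11],[0,3,-15],[0,8,-15]],"fingers":[1,1,1,1,1]}'
python3 - <<'E'
from h import *
to(503.8,34.9,170,171.5,'jar spot up')
E
```

```text
clock: 40.22
eef_pos: [491.2, -336.7, 34.9]
tool_rot: [-3.141, 0.001, -3.127]
force: [-0.4, 0.2, 5.2]
width: 53.6
clock: 40.48
eef_pos: [491.2, -336.7, 34.9]
tool_rot: [-3.141, 0.001, -3.127]
force: [-1.2, 0.4, 5.9]
width: 53.3
clock: 41.1
eef_pos: [491.2, -258.6, 187.0]
tool_rot: [-3.138, 0.007, 3.046]
force: [1.3, 1.2, -4.2]
width: 53.9
jar spot up travel [1.56, 29.35, 1.59] turn [-0.2, 0.41, 3.02] rows 4.7
```

```bash
python3 -m jog '{"angular":[[0,0,2],[0,0,3],[0,0,3],[0,0,3],[0,0,3]],"travel":[[0.3,6,0],[0.7,12,0],[1,18,0],[1.3,24,0],[1.5,29,1]],"fingers":[1,1,1,1,1]}'
python3 -m jog '{"angular":[[0,0,0],[0,0,0],[0,0,0]],"travel":[[0,0,2],[0,0,4],[0,0,4]],"fingers":[1,1,1]}'
python3 - <<'E'
from h import *
to(503.2,34.8,34.7,171.5,'jar spot')
E
```

```text
clock: 41.72
eef_pos: [500.8, 36.6, 174.1]
tool_rot: [3.141, 0.001, 3.001]
force: [1.6, 0.4, -3.0]
width: 53.6
clock: 42.1
eef_pos: [499.2, 34.0, 132.6]
tool_rot: [-3.141, -0.004, 2.999]
force: [-0.2, -0.5, -1.5]
width: 53.6
jar spot travel [-0.42, 0.15, 9.79] turn [-0.05, -0.21, 0.35] rows 1.6
```

```bash
python3 -m jog '{"angular":[[0,0,0.3],[0,0,0.3],[0,0,0.3],[0,0,0.3],[0,0,0.3]],"travel":[[-0.3,0.1,3],[-0.3,0.1,6],[-0.3,0.1,8.5],[-0.3,0.1,9],[-0.3,0.1,9]],"fingers":[1,1,1,1,1]}'
python3 -m jog '{"angular":[[0,0,0],[0,0,0]],"travel":[[0,0,0],[0,0,0]],"fingers":[1,1]}'
python3 - <<'E'
from h import *
to(503.2,34.8,34.7,171.5,'jar spot')
E
```

```text
clock: 42.72
eef_pos: [504.4, 34.2, 44.4]
tool_rot: [3.141, 0.001, 2.993]
force: [0.7, -0.2, -2.1]
width: 53.5
clock: 42.98
eef_pos: [504.5, 34.6, 44.7]
tool_rot: [3.141, 0.002, 2.994]
force: [0.6, -0.3, -1.9]
width: 54.0
jar spot travel [0.13, 0.0, 1.0] turn [0.03, 0.09, 0.05] rows 0.2
```

```bash
python3 -m jog '{"angular":[[0,0,0],[0,0,0],[0,0,0],[0,0,0],[0,0,0]],"travel":[[0.1,0,0.3],[0.1,0,0.6],[0.1,0,0.8],[0.1,0,0.9],[0.1,0,0.9]],"fingers":[1,1,1,1,1]}'
python3 -m jog '{"angular":[[0,0,0],[0,0,0]],"travel":[[0,0,0.1],[0,0,0.1]],"fingers":[1,1]}'
```

```text
clock: 43.6
eef_pos: [502.7, 34.6, 34.9]
tool_rot: [3.141, -0.0, 2.994]
force: [-0.6, -0.4, 1.6]
width: 53.7
clock: 43.85
eef_pos: [502.7, 34.5, 34.8]
tool_rot: [3.141, -0.0, 2.994]
force: [-2.1, 0.4, 12.2]
width: 53.6
```

Contact. Release, rise, go for the tube.

```bash
python3 -m jog '{"angular":[[0,0,0],[0,0,0],[0,0,0],[0,0,0],[0,0,0]],"travel":[[0,0,-0.1],[0,0,-0.1],[0,0,-0.1],[0,0,-0.5],[0,0,-3]],"fingers":[0.6,0.3,0,0,0]}'
python3 -m jog '{"angular":[[0,0,0],[0,0,0],[0,0,0],[0,0,-4],[0,0,-9.5]],"travel":[[0,0,-5],[0,0,-11],[0,0,-16],[-1,-5,-18],[-2,-11,-18]],"fingers":[0,0,0,0,0]}'
python3 - <<'E'
from h import *
to(566.1,-336,235,180.95,'tube up')
E
```

```text
clock: 44.48
eef_pos: [501.8, 34.5, 63.2]
tool_rot: [-3.141, -0.003, 2.994]
force: [0.5, 0.1, 0.3]
width: 85.7
clock: 45.1
eef_pos: [508.2, -77.0, 246.1]
tool_rot: [3.142, 0.005, -3.116]
force: [0.9, -0.8, -0.7]
width: 85.6
tube up travel [-5.11, -26.04, 1.14] turn [0.0, 0.3, 0.52] rows 4.3
```

```bash
python3 -m jog '{"angular":[[0,0,0.5],[0,0,0.5],[0,0,0.5],[0,0,0.5],[0,0,0.5]],"travel":[[-1.2,-6,0],[-2.4,-12,0],[-3.6,-18,0],[-5,-25.6,1],[-5,-25.6,5]],"fingers":[0,0,0,0,0]}'
python3 -m jog '{"angular":[[0,0,0],[0,0,0]],"travel":[[0,0,0],[0,0,0]],"fingers":[0,0]}'
python3 - <<'E'
from h import *
m=camera_model('wrist'); i=get_image('wrist'); save(i,'w10.png')
to(566.1,-336,89,180.95,'tube')
E
```

```text
clock: 45.72
eef_pos: [561.8, -339.6, 195.9]
tool_rot: [-3.134, 0.005, -3.138]
force: [-0.6, 0.1, -1.6]
width: 85.3
clock: 45.98
eef_pos: [561.7, -331.0, 194.7]
tool_rot: [3.141, 0.001, -3.131]
force: [0.4, 0.7, 0.9]
width: 85.5
tube travel [-0.37, -0.51, 10.63] turn [-0.0, 0.11, -0.3] rows 1.7
```

View pics/w10.png

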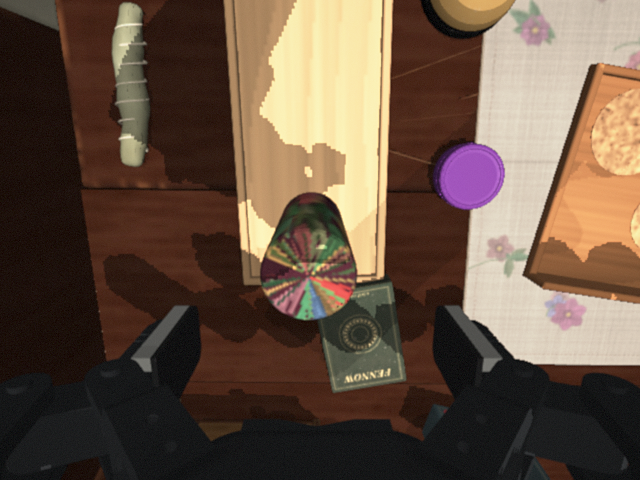

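w10: the tube stands upright at (308,280). The 5 mm offset agrees with the recorded pose, so I descend.

```bash
python3 -m jog '{"angular":[[0,0,-0.3],[0,0,-0.3],[0,0,-0.3],[0,0,-0.3],[0,0,-0.3]],"travel":[[-0.35,-0.5,2],[-0.35,-0.5,6],[-0.35,-0.5,10],[-0.35,-0.5,10.4],[-0.35,-0.5,10.4]],"fingers":[0,0,0,0,0]}'
python3 -m jog '{"angular":[[0,0,0]],"travel":[[0,0,0]],"fingers":[0]}'
python3 - <<'E'
from h import *
to(566.1,-336,89,180.95,'tube')
E
```

```text
clock: 46.65
eef_pos: [565.3, -337.4, 90.5]
tool_rot: [-3.141, 0.001, -3.126]
force: [0.1, -0.8, 0.3]
width: 85.3
clock: 46.78
eef_pos: [565.9, -337.9, 91.7]
tool_rot: [-3.14, 0.003, -3.127]
force: [0.2, 0.5, 0.2]
width: 85.3
tube travel [-0.02, 0.19, 0.27] turn [-0.11, 0.16, -0.09] rows 0.1
```

```bash
python3 -m jog '{"angular":[[0,0,0],[0,0,0],[0,0,0],[0,0,0],[0,0,0]],"travel":[[0,0.15,0.25],[0,0.15,0.25],[0,0.15,0.25],[0,0.15,0.25],[0,0.15,0.25]],"fingers":[0,0.5,1,1,1]}'
python3 -m jog '{"angular":[[0,0,0],[0,0,0]],"travel":[[0,0,0],[0,0,0]],"fingers":[1,1]}'
python3 -m jog '{"angular":[[0,0,0],[0,0,0],[0,0,0],[0,0,4],[0,0,7]],"travel":[[0,0,-2],[0,0,-5],[0,0,-9],[1,3,-9],[2.5,8,-9]],"fingers":[1,1,1,1,1]}'
python3 - <<'E'
from h import *
to(489.2,-74.6,150,171.4,'tube spot up')
E
```

```text
clock: 47.4
eef_pos: [564.9, -335.5, 87.8]
tool_rot: [3.141, 0.001, -3.127]
force: [-1.1, 1.1, 5.4]
width: 51.1
clock: 47.65
eef_pos: [564.9, -335.5, 87.8]
tool_rot: [3.141, 0.001, -3.127]
force: [-0.6, 1.9, 5.8]
width: 50.7
clock: 48.28
eef_pos: [538.5, -257.7, 178.7]
tool_rot: [-3.139, 0.003, 3.029]
force: [0.5, 1.7, -1.7]
width: 50.9
tube spot up travel [6.96, 17.64, 2.81] turn [-0.13, 0.17, 2.15] rows 3.1
```

```bash
python3 -m jog '{"angular":[[0,0,1],[0,0,2.1],[0,0,2.1],[0,0,2.1],[0,0,2.1]],"travel":[[2,5,0],[4,10,0],[6,15,0],[7,17.5,0],[7,17.5,2]],"fingers":[1,1,1,1,1]}'
python3 -m jog '{"angular":[[0,0,0],[0,0,0],[0,0,0]],"travel":[[0,0,1],[0,0,1],[0,0,1]],"fingers":[1,1,1]}'
python3 - <<'E'
from h import *
to(488.1,-73.9,87.8,171.4,'tube spot')
E
```

```text
clock: 48.9
eef_pos: [488.5, -71.8, 158.8]
tool_rot: [3.14, 0.003, 3.002]
force: [-0.2, 0.6, -1.7]
width: 51.1
clock: 49.28
eef_pos: [488.0, -75.3, 147.7]
tool_rot: [-3.141, 0.001, 2.996]
force: [0.2, -0.1, -1.2]
width: 50.8
tube spot travel [0.02, 0.14, 5.99] turn [-0.01, 0.05, 0.27] rows 1.0
```

```bash
python3 -m jog '{"angular":[[0,0,0.3],[0,0,0.3],[0,0,0.3],[0,0,0.3],[0,0,0.3]],"travel":[[0,0.1,2],[0,0.1,4],[0,0.1,5.1],[0,0.1,5.1],[0,0.1,5.1]],"fingers":[1,1,1,1,1]}'
python3 -m jog '{"angular":[[0,0,0],[0,0,0]],"travel":[[0,0,0],[0,0,0]],"fingers":[1,1]}'
python3 - <<'E'
from h import *
to(488.1,-73.9,87.8,171.4,'tube spot')
E
```

```text
clock: 49.9
eef_pos: [488.3, -73.8, 96.9]
tool_rot: [-3.142, 0.001, 2.992]
force: [0.0, 0.5, -1.7]
width: 50.7
clock: 50.15
eef_pos: [488.1, -73.6, 96.7]
tool_rot: [3.141, 0.001, 2.992]
force: [0.1, -0.7, -2.1]
width: 50.9
tube spot travel [-0.01, -0.03, 0.89] turn [0.01, 0.05, 0.05] rows 0.1
```

```bash
python3 -m jog '{"angular":[[0,0,0],[0,0,0],[0,0,0],[0,0,0],[0,0,0]],"travel":[[0,0,0.3],[0,0,0.6],[0,0,0.8],[0,0,0.85],[0,0,0.85]],"fingers":[1,1,1,1,1]}'
python3 -m jog '{"angular":[[0,0,0],[0,0,0]],"travel":[[0,0,0.1],[0,0,0.1]],"fingers":[1,1]}'
```

```text
clock: 50.78
eef_pos: [487.6, -73.5, 87.8]
tool_rot: [3.141, -0.0, 2.992]
force: [0.1, -0.0, 0.6]
width: 51.4
clock: 51.02
eef_pos: [487.7, -73.5, 87.7]
tool_rot: [3.141, 0.0, 2.992]
force: [-3.2, 1.0, 11.0]
width: 51.2
```

Release, rise and back to the first viewpoint.

```bash
python3 -m jog '{"angular":[[0,0,0],[0,0,0],[0,0,0],[0,0,0],[0,0,0]],"travel":[[0,0,-0.1],[0,0,-0.1],[0,0,-0.1],[0,0,-0.5],[0,0,-4]],"fingers":[0.6,0.3,0,0,0]}'
python3 -m jog '{"angular":[[0,0,0],[0,0,0],[0,0,0],[0,0,0],[0,0,0]],"travel":[[0,0,-5],[0,0,-11],[0,0,-17],[0,5,-17.3],[1,11,-17.3]],"fingers":[0,0,0,0,0]}'
python3 -m jog '{"angular":[[0,0,0],[0,0,0],[0,0,0],[0,0,0]],"travel":[[1,3,0],[1,3,0],[1,3,0],[1,3,0]],"fingers":[0,0,0,0]}'
python3 - <<'E'
from h import *
m=camera_model('wrist'); i=get_image('wrist'); save(i,'w11.png'); np.savez('w11.npz',i=i,mtx=m['mtx'],T=m['T']); print(read_state()['eef_pos'])
to(485.4,73.9,300,171.4)
E
```

```text
clock: 51.65
eef_pos: [486.3, -73.3, 125.8]
tool_rot: [-3.141, -0.005, 2.992]
force: [-0.3, 0.5, 0.4]
width: 85.9
clock: 52.28
eef_pos: [495.4, 36.9, 301.4]
tool_rot: [3.141, 0.004, 2.989]
force: [1.4, 0.7, -1.0]
width: 85.5
clock: 52.78
eef_pos: [489.0, 66.2, 299.9]
tool_rot: [-3.141, 0.0, 2.99]
force: [0.7, 0.7, 0.3]
width: 85.4
[488.97737454  66.36370307 299.86753138]
 travel [0.47, 0.69, -0.01] turn [-0.02, 0.01, -0.11] rows 0.1
```

View pics/w11.png

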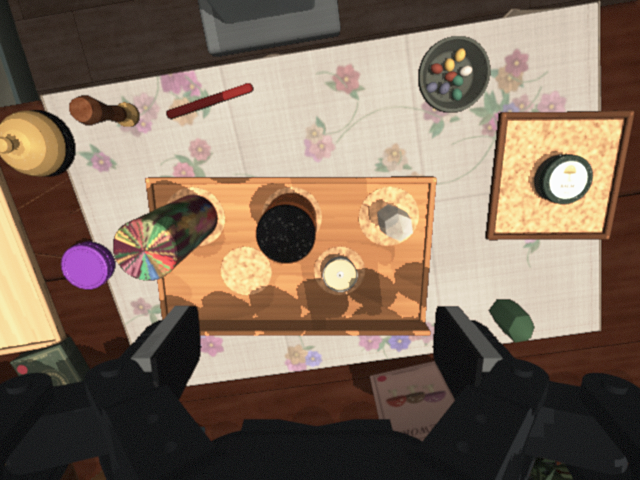

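w11: tube (145,250), jar (286,233) and crystal (397,222) are upright on their spots. The tea light at (340,273) looks unmoved, and the tin is at (568,179) in the counter tray. I measure before against after.

Run:
```python
from fit import *
A,B=np.load('w1.npz'),np.load('w11.npz')
def blob(V,u0,v0,f,rad):
    h=cv2.cvtColor(V['i'],cv2.COLOR_RGB2HSV).astype(int); m=f(h).astype(np.uint8); k=np.zeros_like(m); cv2.circle(k,(u0,v0),rad,1,-1); m&=k
    m=cv2.morphologyEx(m,cv2.MORPH_OPEN,np.ones((3,3),np.uint8)); c=max(cv2.findContours(m,cv2.RETR_EXTERNAL,cv2.CHAIN_APPROX_NONE)[0],key=cv2.contourArea)
    return cv2.fitEllipse(cv2.convexHull(c))[0]
lid=lambda h:h[...,2]<48
white=lambda h:(h[...,2]>150)&(h[...,1]<90)
for n,f,a,b,z,r in [('jar',lid,(279,238),(286,233),93,34),('tl',white,(333,280),(340,273),24,20),('crystal',lambda h:(h[...,1]<45)&(h[...,2]>125),(392,232),(397,222),60,18)]:
    print(n,plane(A,*blob(A,*a,f,r),z)[:2].round(1),plane(B,*blob(B,*b,f,r),z)[:2].round(1))
print('tube',plane(A,136,253,143)[:2].round(1),plane(B,145,250,143)[:2].round(1))
t=blob(B,568,179,white,20); print('tin',plane(B,*t,28)[:2].round(1))
q=[plane(B,u,v,10)[:2] for u,v in ((499,113),(633,112),(608,240),(488,238))]; print('counter centre',np.mean(q,0).round(1))
```

```text
jar [502.2  36.3] [502.4  35.7]
tl [574.9  80. ] [575.3  79.8]
crystal [519.2 144. ] [519.8 144.2]
tube [485.4 -70.6] [487.6 -70.8]
tin [505.  330.5]
counter centre [505.8 329.2]
```

All within about 1–2 mm, so I hand the job in.

```bash
python3 -c "
from h import *
print(finish_job())"
```

```text
the job is handed in; nothing more can be done
None
```

The job is done and handed in at about 53 s of the 149 s allowed. I moved tube, jar and crystal upright into the side tray, then set the tin flat in the counter tray. After that I put crystal, jar and tube back on their spots.

**Last checks, from the wrist camera with the gripper clear of everything:**
- **Front row:** all three stand upright. The jar and crystal are within 1 mm of where they started. The tube reads 2.2 mm off, but its centre was picked by eye, so that figure is less certain.
- **Tin:** it lies about 1.5 mm from the middle of the counter tray.
- **Tea light:** it reads within 0.5 mm of its first position, so it has not moved.
- **Purple tin:** it was never approached.

**Disagreements:** tray sizes measured from the images came out about 1–3% short of the stated ones, and corner positions scattered by up to about 4 mm. Because of that I returned each thing to the arm pose recorded when I first gripped it. The fingers also read 1–3.5 mm narrower than the stated widths while gripping.

The highest force seen was about 16 N, while setting the crystal down in the side tray. I only read forces at the end of each move.

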